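# Bring the bolt bin of the parts carousel to the front

### The job

The nut already lies in the steel pick tray at the front of the parts carousel; now bring its bolt within reach: push the carousel slowly round by its rim until the bin with the hex bolt points straight out over the pick tray, and leave it standing there. Do not touch or lift the parts in the bins, and leave the spray can and the tools on the bench where they are.

Things in the scene. Friction and masses are not known exactly. Their poses are not given: they have to be found in the camera images.
- carousel (a joint): Turn of the parts carousel since the start, rad: 0 at the start, growing anticlockwise seen from above. Turns either way past a full turn, with a light drag (about 0.2 N m: some 1.5 N at the rim), and stays where it is left. It is a steel disc of radius 110 mm (z 20 to 30 mm) with five alike blue open bins standing out like petals, 72 degrees apart, round a hub drum.
- carousel_hub (a point): Point on the carousel's vertical turning axis, on top of the dark hub drum (radius 56 mm), z 86 mm; its x axis points outward along the bolt's bin.
- carousel_foot: Fixed dark steel foot under the carousel; origin on the bench top at the turning axis. Its -x axis points to the front: there a tongue carries the pick tray, a shallow open steel tray (75 mm along x, 120 mm along y, rim at z 22 mm) centred 210 mm from the axis, just outside the bins' circle. The foot stands up to 17 degrees askew on the bench, facing roughly the robot.
- bolt_bin (a point): Floor centre (z 33 mm) of the bin that holds the hex bolt, 107.5 mm from the axis. All bins: 75 mm wide, from 60 to 155 mm off the axis, side walls 3 mm thick, their tops at z 80 mm (z 65 mm over the outer 20 mm). Between two bins is an open V gap, some 90 mm wide at 135 mm off the axis: shut fingers can go down there to z 40 mm and push a bin's outer side wall round.
- bolt_bin_lip (a point): Middle of the outer end lip of the bin that holds the hex bolt, 155 mm from the turning axis, z 61 mm.
- bolt_center (a point): Centre of the hex bolt: a plain steel bolt lying in its bin, 65 mm long, hexagon head 36 mm across flats and 15 mm thick, shank 24 mm in diameter. It is the only long headed piece in the carousel.
- big_nut_center (a point): Centre of the large plain steel hexagon nut (55 mm across flats, 36 mm hole, 29 mm high), loose in another bin.
- bearing_center (a point): Centre of the round steel bearing ring (52 mm outside, 25 mm bore, 15 mm high), loose in another bin.
- hub_flange_center (a point): Centre of the round steel flange with a boss (58 mm across, 36 mm high), loose in another bin.
- pipe_tee_center (a point): Middle of the dark iron pipe tee (50 mm run, one side branch, 26 mm collars, lying flat), loose in another bin.
- bolt: The hex bolt itself (see bolt_center); origin on the bin floor under its middle, x along the shank away from the head.
- big_nut: The large nut; origin under its centre.
- bearing: The bearing ring; origin under its centre.
- hub_flange: The flange; origin under its centre.
- pipe_tee: The pipe tee; origin under the middle.
- spray_can: Spray can standing on the bench left of the carousel, 66 mm in diameter, 185 mm high; origin under its centre.
- screwdriver: Screwdriver, 210 mm, lying on the bench right of the carousel; origin under its middle.
- wrench: Spanner, 200 mm, lying on the bench right of the carousel; origin under its middle.
There are look-alikes about, which are no part of the job. Leave any purple or yellow look-alike of the bearing alone.

How it is judged:
By the outcome, as a careful person would: the job done as asked, in the order asked, and still so for the second after the job is handed in, with the robot touching nothing.
It also fails if it takes over 61 s, if anything falls off the work surface, if the arm or the gripper's body presses on something with over 40 N, if the wrist force passes 120 N, or if a joint passes its speed limit or range.

### The arm

A 6-joint arm with a two-finger parallel gripper is mounted at the origin on the work surface. World frame = base frame: x ahead of the robot, y to its left, z up, the work surface at z = 0. Lengths are in m, angles in rad, forces in N, time in s.
With the tool pointing down it reaches from about 0.3 to 0.75 m from the base axis. Payload 8.5 kg.
Tool frame: the origin (TCP) lies midway between the tips of the shut fingers; the grasp point (between the pads) lies 19 mm behind it; z points along the fingers, y is the line along which they close (so a half turn about z gives the same grasp; the last joint's range is limited). The gripper opens to 88 mm and grips with 3 to 60 N. Pads are 18 mm wide; open, the fingers measure 123 mm over their backs; the gripper's body (75 mm by 187 mm) begins 45 mm behind the grasp point.
Start: joints at [-1.538, 0.381, 1.297, -0, 1.464, -0.215], TCP at [0.135, -0.533, 0.239] pointing down, gripper open.
Joint ranges: [-3.11, 3.11], [-0.89, 2.33], [0.22, 2.48], [-1.42, 4.56], [0.17, 2.85], [-2.88, 2.88]. Speed limits (rad/s): [2.39, 2.39, 3.14, 3.14, 3.14, 3.14].

### API

Orientations are given as a unit quaternion [w, x, y, z].
In Python, from plant import * gives the robot as it stands.
- The arm moves only by the tool drive_tool, never from a script. Its argument "series" is a list of rows, each a list of 5 numbers: the closure, from -1 (fully open) to 1 (shut), then the shift along the world's x, y, z in cm, then the turn about the world's z in degrees. In form: [[claw, x, y, z, roll], ...]. A call has 1 to 8 rows; each row is the pose to reach, as a shift and turn from the pose commanded when the call began; what a row does not reach only later rows make up. A row lasts 1/12 s, in which the tool goes at most 41.7 mm and 7.16 degrees, less where a joint would pass 70% of its speed; a pose out of reach is approached as far as the arm can. A call with a gripper value outside its range is refused whole. The fingers move at their own pace and stop on an object; "newtons" is the grip in N (left out, the last holds). Time passes only in rows, so rows that repeat a pose let the fingers close. It gives the time, the measured TCP pose, the force, the opening and the grip force at its end, in the units of the state.
- sense(): the state, without advancing time (a new reading comes with each control period).
- capture(name): name is "scene" or "top" or "wrist"; returns a dict with "frame" (480x640x3 uint8, red, green, blue), "fx", "fy", "cx", "cy" (pixels), "rvec" (rotation vector, rad) and "tvec" (3), from world to camera coordinates, as OpenCV has them; the wrist camera has in their place "tool_from_camera" (4x4, takes a point from camera to tool coordinates, whose origin is the TCP and whose axes are the flange's). Camera axes: x right, y down, z forward; pixel columns grow to the right and rows downward; lengths in m; the calibration is good to about 2 mm. A picture is of the moment at which its call begins: read the wrist's pose just before it. There is no depth.
- hand_in(): hands the job in; it is judged then, once.
The state is a dict: "t": time; "joints": joint angles; "qd": joint speeds; "joint_torque": joint torques, N m; "tcp_pos": TCP position; "tcp_rot": TCP orientation; "force": force on the tool from outside, world axes, zero at the start; "moment": the same for the moment, N m; "gripper_width": opening from 0.0 (shut) to 1.0 (fully open); "gripper_force": force on a finger pad.
Only numpy, scipy, OpenCV 4.12 (cv2) and the standard library are available. Lean on these libraries where they do the work, as an engineer would, in place of code of your own. Each camera call takes 0.05 s, during which the arm holds its last target. There are 200 camera calls.

## Working session

There is one attempt and no reset: what is moved stays moved. The work goes in short steps, Python scripts to look and compute and a tool call to move; the robot and the scene stay as the last step left them, time stands still between calls to the robot, and variables do not carry over. Pictures are saved under pics/ and viewed, at most 10 in all, crops included, and the job is handed in when it is done.

Besides the shell and the picture viewer there is one more tool, called by a JSON object that holds its "name" and its "arguments". drive_tool: Moves the arm, as the interface text tells. Its arguments: {"type":"object","properties":{"series":{"type":"array"},"newtons":{"type":"number"}},"required":["series"]}

```bash
mkdir -p pics; cat > h.py <<'E'
from plant import *
import numpy as np, cv2
def snap(cam,name):
    c=capture(cam); cv2.imwrite(f'pics/{name}.png',c['frame'][:,:,::-1]); np.save(f'pics/{name}.npy',c,allow_pickle=True); return c
def ray(c,u,v,z):
    R=cv2.Rodrigues(np.array(c['rvec'],float))[0]; t=np.array(c['tvec'],float).ravel()
    d=R.T@np.array([(u-c['cx'])/c['fx'],(v-c['cy'])/c['fy'],1]); o=-R.T@t
    return o+d*(z-o[2])/d[2]
def proj(c,P):
    K=np.array([[c['fx'],0,c['cx']],[0,c['fy'],c['cy']],[0,0,1]],float)
    return cv2.projectPoints(np.array(P,float).reshape(-1,3),np.array(c['rvec'],float),np.array(c['tvec'],float),K,None)[0].reshape(-1,2)
E
python3 - <<'E'
from h import *
snap('top','top0'); snap('scene','scene0'); print(sense())
E
```

```text
{'t': 0.1, 'joints': array([-1.53832403e+00,  3.81097799e-01,  1.29814578e+00,  3.43012720e-05,
        1.46362511e+00, -2.15290451e-01]), 'qd': array([ 0.00203545, -0.00149257, -0.00079432, -0.00012092,  0.00043178,
        0.00031488]), 'joint_torque': array([ 4.08300708e-03, -4.38646960e+01, -2.24909985e+01,  7.15069100e-02,
        3.42140207e-02, -7.26998587e-05]), 'tcp_pos': array([ 0.13488246, -0.5329425 ,  0.23822929]), 'tcp_rot': array([-6.33799116e-04,  9.92336537e-01,  1.23562900e-01,  7.52194424e-05]), 'force': array([-0.92359776, -0.29517666, -1.20450362]), 'moment': array([ 0.0118181 ,  0.05532502, -0.03267026]), 'gripper_force': 0.0, 'gripper_width': 0.9968277046820158}
```

View pics/top0.png

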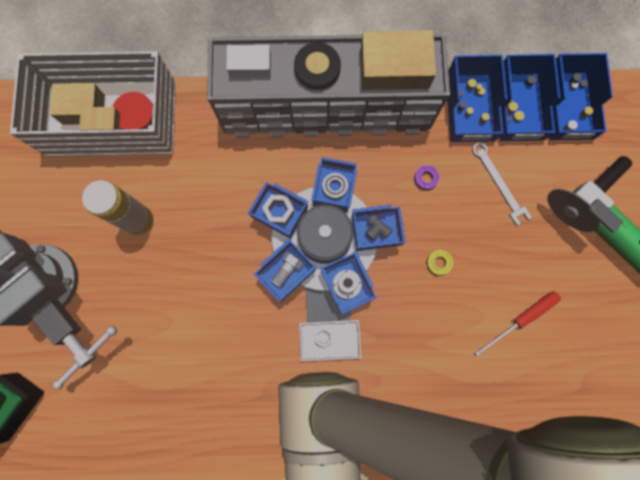

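View pics/scene0.png

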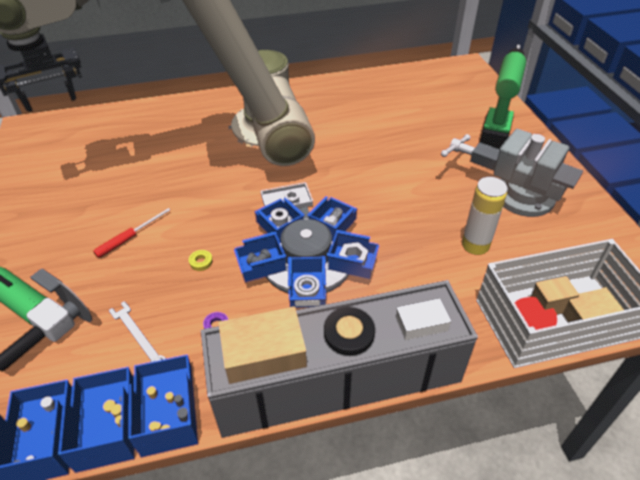

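The top view shows the hub at (325,231) and the tray at (330,341). Candidates for the bolt:
- (286,268): long headed piece
- (348,282): flange with boss
- (376,229): dark tee
- (335,185): bearing
- (279,208): large nut

The piece at (286,268) is the bolt. I'll check it in a crop.

```bash
python3 - <<'E'
from h import *
c=np.load('pics/top0.npy',allow_pickle=True).item()
f=c['frame'][140:375,230:425,::-1]
cv2.imwrite('pics/crop.png',cv2.resize(f,None,fx=2.5,fy=2.5,interpolation=cv2.INTER_CUBIC))
H=ray(c,325,231,.086);print('hub',H)
for n,u,v,z in [('tray',330,341,.022),('bolt',286,268,.045),('fl',348,282,.05),('tee',376,229,.045),('brg',335,185,.04),('nut',279,208,.05)]:
    P=ray(c,u,v,z);d=P-H;print(n,P.round(3),np.hypot(*d[:2]).round(3),np.degrees(np.arctan2(d[1],d[0])).round(1))
for r in sorted([ (0,0)]):pass
E
```

```text
hub [ 0.56682996 -0.01019384  0.086     ]
tray [ 0.355 -0.016  0.022] 0.212 -178.4
bolt [0.501 0.069 0.045] 0.103 129.6
fl [ 0.47  -0.054  0.05 ] 0.107 -155.6
tee [ 0.578 -0.115  0.045] 0.105 -84.2
brg [ 0.674 -0.034  0.04 ] 0.11 -12.5
nut [0.624 0.082 0.05 ] 0.109 58.1
```

View pics/crop.png

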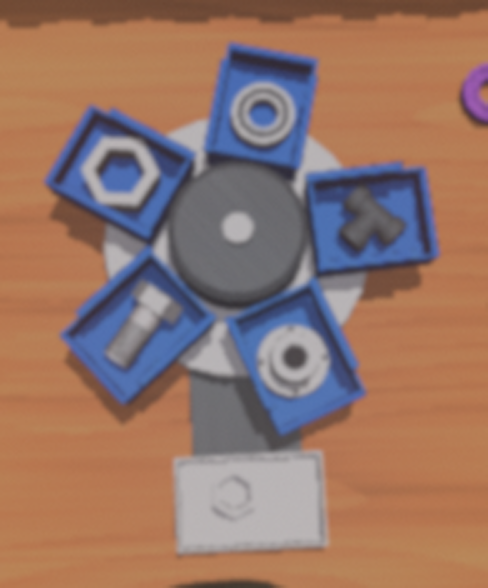

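The crop confirms it: the bolt, with hexagon head and shank, lies in the lower-left bin at crop (143,325). I'll fit the bin angles and the tray axis more precisely.

```bash
cat >> h.py <<'E'
from scipy.optimize import minimize
from scipy.spatial.transform import Rotation as Ro
def mask(c):
    h=cv2.cvtColor(c['frame'],cv2.COLOR_RGB2HSV); m=cv2.inRange(h,(105,110,40),(125,255,255))
    m[:140]=0;m[340:]=0;m[:,:235]=0;m[:,420:]=0
    m=cv2.morphologyEx(m,cv2.MORPH_OPEN,np.ones((3,3)))
    out=np.zeros_like(m)
    for k in cv2.findContours(m,cv2.RETR_EXTERNAL,cv2.CHAIN_APPROX_NONE)[0]:
        if cv2.contourArea(k)>300: cv2.drawContours(out,[cv2.convexHull(k)],-1,255,-1)
    return out
def model(c,x,y,a):
    out=np.zeros((480*4,640*4),np.uint8)
    L=np.array([(r,s*.0375,z) for s in(1,-1) for r,z in((.06,.08),(.135,.08),(.155,.065),(.155,.031),(.06,.031))])
    for k in range(5):
        t=a+k*2*np.pi/5; P=np.c_[x+L[:,0]*np.cos(t)-L[:,1]*np.sin(t),y+L[:,0]*np.sin(t)+L[:,1]*np.cos(t),L[:,2]]
        cv2.fillPoly(out,[cv2.convexHull(((proj(c,P)+.5)*4).astype(np.int32))],255)
    return cv2.resize(out,(640,480),interpolation=cv2.INTER_AREA)
def fit(c,x0):
    m=mask(c).astype(float)
    f=lambda p: np.abs(model(c,p[0]/100,p[1]/100,p[2]/10)-m).sum()/255
    p0=np.array([x0[0]*100,x0[1]*100,x0[2]*10])
    r=minimize(f,p0,method='Nelder-Mead',options=dict(initial_simplex=p0+np.r_[[np.zeros(3)],.8*np.eye(3)],xatol=.01,fatol=.1))
    return r.x/[100,100,10],r.fun,m.sum()/255
E
python3 - <<'E'
from h import *
c=np.load('pics/top0.npy',allow_pickle=True).item()
for a in (125,133):
    p,e,n=fit(c,[.567,-.010,np.radians(a)]);print(p,np.degrees(p[2]),e,n)
q=np.array([(174,458),(322,452),(327,547),(178,552)])/2.5+[230,140]
T=np.array([ray(c,u,v,.022)[:2] for u,v in q]);print(T.round(4),np.linalg.norm(T-np.roll(T,1,0),axis=1))
for i,j in((3,2),(0,1)):
    d=T[i]-T[j];print('front',np.degrees(np.arctan2(d[1],d[0]))+90)
d=T.mean(0)-p[:2];print(T.mean(0),np.hypot(*d),np.degrees(np.arctan2(d[1],d[0]))%360)
w,x,y,z=sense()['tcp_rot'];print(Ro.from_quat([x,y,z,w]).as_matrix().round(3))
E
```

```text
[ 0.56604919 -0.0094166   2.30843858] 132.26378806426493 2620.541176470588 7488.0
[ 0.56550951 -0.00917459  2.30677867] 132.16868206646504 2627.2980392156865 7488.0
[[ 0.3912  0.0444]
 [ 0.3935 -0.0754]
 [ 0.3185 -0.0768]
 [ 0.3171  0.0422]] [0.07411256 0.11975856 0.07499919 0.11892163]
front 180.67334531534442
front 181.1025956089009
[ 0.35510554 -0.01639154] 0.2105277086978999 181.96449975550334
[[ 0.969  0.245 -0.   ]
 [ 0.245 -0.969  0.001]
 [ 0.    -0.001 -1.   ]]
```

Front is about 181.3° and the bolt bin about 132°, so it needs about +49°. First I'll bring the shut fingers above the gap at 96°, near (0.552, 0.125).

{"name": "drive_tool", "arguments": {"series": [[1,2.1,3.3,0,3.5],[1,4.2,6.6,0,7],[1,6.3,9.9,0,10.5],[1,8.4,13.2,0,14],[1,10.5,16.5,0,17.5],[1,12.6,19.8,0,21],[1,14.7,23.1,0,24.5],[1,16.8,26.4,0,28]], "newtons": 20}}

```text
t: 0.77
tcp_pos: [0.3034, -0.2673, 0.2386]
tcp_rot: [-0.0, 0.933, 0.361, 0.0]
force: [0.3, 0.1, -0.9]
gripper_width: 0.416
gripper_force: 0.0
```

{"name": "drive_tool", "arguments": {"series": [[1,2.1,3.3,0,0],[1,4.2,6.6,0,0],[1,6.3,9.9,0,0],[1,8.4,13.2,0,0],[1,10.5,16.5,0,0],[1,12.6,19.8,0,0],[1,14.7,23.1,0,0],[1,16.8,26.4,0,0]]}}

```text
t: 1.43
tcp_pos: [0.4714, -0.0031, 0.2386]
tcp_rot: [-0.0, 0.933, 0.36, -0.0]
force: [0.9, -0.9, 0.5]
gripper_width: 0.005
gripper_force: 0.0
```

{"name": "drive_tool", "arguments": {"series": [[1,2.1,3.3,0,0],[1,4.2,6.6,0,0],[1,6.3,9.9,0,0],[1,8.1,13,0,0],[1,8.1,13,0,0],[1,8.1,13,0,0]]}}

```text
t: 1.93
tcp_pos: [0.552, 0.1261, 0.2378]
tcp_rot: [-0.0, 0.932, 0.361, -0.001]
force: [0.4, -0.2, -0.4]
gripper_width: 0.003
gripper_force: 0.0
```

```bash
python3 - <<'E'
from h import *
s=sense();print(s['t'],s['tcp_pos'],s['joints'],s['gripper_width']);w,x,y,z=s['tcp_rot'];R=Ro.from_quat([x,y,z,w]).as_matrix();print(np.degrees(np.arctan2(R[1,1],R[0,1])),s['force'])
c=snap('wrist','w1')
c=np.load('pics/top0.npy',allow_pickle=True).item();m=mask(c);
M=model(c,.566,-.0095,np.radians(131.5));v=c['frame'][:,:,::-1].copy();
v[...,2]=np.where(m>0,255,v[...,2]);v[cv2.Canny(M,100,200)>0]=(0,255,0)
cv2.imwrite('pics/m.png',np.hstack([cv2.resize(v[140:375,230:425],None,fx=2,fy=2),cv2.resize(cv2.imread('pics/w1.png'),(400,300))[:,:].copy() if 0 else cv2.copyMakeBorder(cv2.resize(cv2.imread('pics/w1.png'),(400,300)),0,170,0,0,0)]))
E
```

```text
1.9333 [0.55196169 0.12606028 0.23781902] [ 1.55330584e-02  4.10495088e-01  1.25199026e+00 -1.13374734e-04
  1.48062490e+00  8.47224142e-01] 0.003026566038557976
-47.65183101367461 [ 0.39729025 -0.21679999 -0.39085943]
```

View pics/m.png

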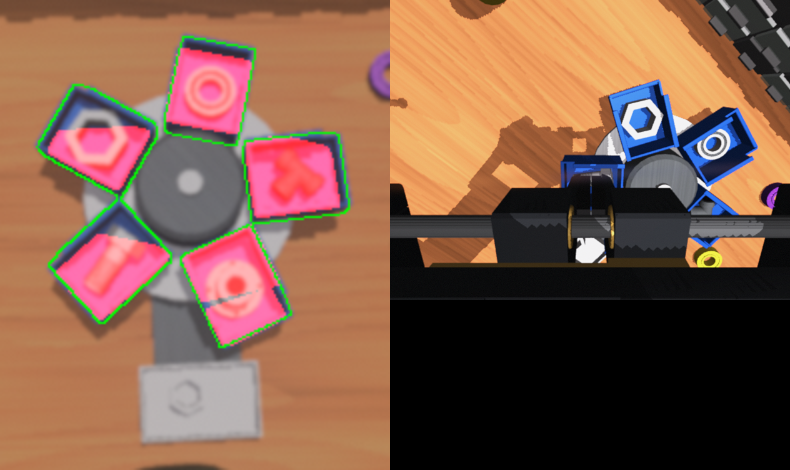

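The model outline at 131.5° matches the bins to about a pixel, and the fingers stand above the gap. I'll descend there.

{"name": "drive_tool", "arguments": {"series": [[1,0,0,-3.5,0],[1,0,0,-7,0],[1,0,0,-10.5,0],[1,0,0,-13,0],[1,0,0,-15,0],[1,0,0,-17,0],[1,0,0,-19.2,0],[1,0,0,-19.2,0]]}}

```text
t: 2.65
tcp_pos: [0.5496, 0.1233, 0.0437]
tcp_rot: [-0.001, 0.933, 0.359, -0.003]
force: [-0.0, -0.1, -0.1]
gripper_width: 0.006
gripper_force: 0.0
```

```bash
sed -i 's/(105,110,40),(125,255,255)/(102,90,15),(130,255,255)/' h.py; python3 - <<'E'
from h import *
c=np.load('pics/top0.npy',allow_pickle=True).item()
print(fit(c,[.566,-.0095,np.radians(130)]))
s=sense();print(s['t'],s['tcp_pos'],s['force'])
H=np.array([.566,-.0095]);p=s['tcp_pos'][:2]-H;r=np.hypot(*p);a=np.arctan2(p[1],p[0]);print(r,np.degrees(a))
# shift (cm) and roll for finger turns
for d in range(0,70,4):
    t=a+np.radians(d); q=.135*np.array([np.cos(t),np.sin(t)])-p; print(d,(100*q).round(1))
E
```

```text
(array([ 0.56739643, -0.01006492,  2.29921228]), np.float64(1456.8745098039215), np.float64(8901.0))
2.65 [0.54960502 0.12331671 0.04367016] [-0.04191293 -0.08560924 -0.09928421]
0.13382478866063396 97.03702736961208
0 [-0.   0.1]
4 [-0.9 -0. ]
8 [-1.9 -0.2]
12 [-2.8 -0.5]
16 [-3.6 -0.9]
20 [-4.5 -1.3]
24 [-5.3 -1.7]
28 [-6.1 -2.2]
32 [-6.9 -2.8]
36 [-7.6 -3.4]
40 [-8.2 -4.1]
44 [-8.9 -4.8]
48 [-9.4 -5.5]
52 [-9.9 -6.3]
56 [-10.4  -7.2]
60 [-10.8  -8. ]
64 [-11.1  -8.9]
68 [-11.4  -9.8]
```

{"name": "drive_tool", "arguments": {"series": [[1,-0.5,0,0,0],[1,-0.9,0,0,0],[1,-1.4,-0.1,0,0],[1,-1.9,-0.2,0,0],[1,-2.3,-0.3,0,0],[1,-2.8,-0.5,0,0],[1,-3.2,-0.7,0,1],[1,-3.6,-0.9,0,2]]}}

```text
t: 3.32
tcp_pos: [0.5157, 0.1158, 0.047]
tcp_rot: [0.0, 0.926, 0.377, 0.001]
force: [1.6, 3.3, 1.2]
gripper_width: 0.007
gripper_force: 1.4
```

{"name": "drive_tool", "arguments": {"series": [[1,-0.5,-0.2,0,2],[1,-0.9,-0.4,0,4],[1,-1.3,-0.6,0,6],[1,-1.7,-0.8,0,8],[1,-2.1,-1.0,0,10],[1,-2.5,-1.3,0,12],[1,-2.9,-1.6,0,14],[1,-3.3,-1.9,0,16]]}}

```text
t: 3.98
tcp_pos: [0.4826, 0.0968, 0.0469]
tcp_rot: [-0.0, 0.864, 0.503, 0.0]
force: [0.5, 1.6, -0.2]
gripper_width: 0.003
gripper_force: 0.7
```

{"name": "drive_tool", "arguments": {"series": [[1,-0.3,-0.3,0,2],[1,-0.7,-0.6,0,4],[1,-1.0,-0.9,0,6],[1,-1.3,-1.3,0,8],[1,-1.6,-1.6,0,10],[1,-2.0,-2.0,0,12],[1,-2.0,-2.0,0,12]]}}

```text
t: 4.57
tcp_pos: [0.4622, 0.0764, 0.0468]
tcp_rot: [-0.0, 0.807, 0.59, -0.0]
force: [0.7, -0.3, 0.2]
gripper_width: 0.004
gripper_force: 0.0
```

```bash
python3 - <<'E'
from h import *
s=sense();print(s['t'],s['tcp_pos'],s['force'])
p=s['tcp_pos'][:2]-[.5665,-.0098];print(np.hypot(*p),np.degrees(np.arctan2(p[1],p[0])))
c=snap('scene','s2');t=snap('top','t2')
o=[]
for n,C,(x0,x1,y0,y1) in(('s',c,(200,420,150,340)),('t',t,(230,425,140,375))):
    v=cv2.resize(C['frame'][y0:y1,x0:x1,::-1],(400,int(400*(y1-y0)/(x1-x0))));o.append(cv2.copyMakeBorder(v,0,500-v.shape[0],0,0,0))
cv2.imwrite('pics/c2.png',np.hstack(o))
E
```

```text
4.5667 [0.46222521 0.07638174 0.0467511 ] [ 0.65978439 -0.3279145   0.20669836]
0.13527942864323933 140.42671630874023
```

View pics/c2.png

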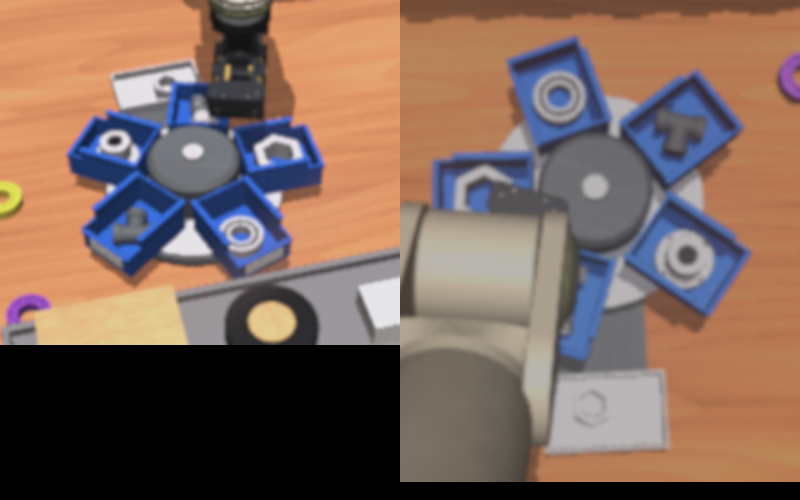

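The carousel turned well: the bolt bin is now left of the tray line. I'll measure the angle from the three unobstructed bins, flange, tee and bearing.

```bash
cat >> h.py <<'E'
def ang(c,guess,ks=(1,2,3),x=.5665,y=-.0098):
    h=cv2.cvtColor(c['frame'],cv2.COLOR_RGB2HSV); m=cv2.inRange(h,(102,90,15),(130,255,255))
    m=cv2.morphologyEx(m,cv2.MORPH_CLOSE,np.ones((3,3)))/255.
    L=np.array([(r,s*.0375,z) for s in(1,-1) for r,z in((.06,.08),(.135,.08),(.155,.065),(.155,.031),(.06,.031))])
    best=[]
    for d in np.arange(guess-12,guess+12,.25):
        o=np.zeros((1920,2560),np.uint8)
        for k in ks:
            t=np.radians(d)+k*2*np.pi/5; P=np.c_[x+L[:,0]*np.cos(t)-L[:,1]*np.sin(t),y+L[:,0]*np.sin(t)+L[:,1]*np.cos(t),L[:,2]]
            cv2.fillPoly(o,[cv2.convexHull(((proj(c,P)+.5)*4).astype(np.int32))],255)
        o=cv2.resize(o,(640,480),interpolation=cv2.INTER_AREA)/255.
        best.append(((o*m).sum()/o.sum(),d))
    b=np.array(best); top=b[b[:,0]>b[:,0].max()-.01]; return top[:,1].mean(),b[:,0].max()
E
python3 - <<'E'
from h import *
for n,g in(('top0',131),('t2',160)):
    c=np.load(f'pics/{n}.npy',allow_pickle=True).item()
    print(n,ang(c,g),[ang(c,g,(k,)) for k in(1,2,3)])
E
```

```text
top0 (np.float64(132.125), np.float64(0.6098220366428859)) [(np.float64(131.875), np.float64(0.6183518021787242)), (np.float64(133.0), np.float64(0.6535357507143913)), (np.float64(132.125), np.float64(0.5587240100369204))]
t2 (np.float64(163.0), np.float64(0.5970630546548233)) [(np.float64(163.125), np.float64(0.5907756829684175)), (np.float64(163.25), np.float64(0.6528620026623281)), (np.float64(162.25), np.float64(0.5525354919105191))]
```

{"name": "drive_tool", "arguments": {"series": [[1,-0.3,-0.4,0,2],[1,-0.7,-0.9,0,4.5],[1,-1.0,-1.4,0,7],[1,-1.3,-1.9,0,9.5],[1,-1.5,-2.3,0,11.5],[1,-1.7,-2.7,0,13.5],[1,-1.9,-3.0,0,15],[1,-2.0,-3.2,0,16]]}}

```text
t: 5.33
tcp_pos: [0.443, 0.0448, 0.0468]
tcp_rot: [0.0, 0.718, 0.696, 0.0]
force: [0.5, 2.5, -0.5]
gripper_width: 0.004
gripper_force: 0.7
```

```bash
python3 - <<'E'
from h import *
s=sense();p=s['tcp_pos'][:2]-[.5665,-.0098];print(s['t'],s['force'],np.hypot(*p),np.degrees(np.arctan2(p[1],p[0])))
c=snap('top','t3');print(ang(c,179),[ang(c,179,(k,)) for k in(1,2,3)])
E
```

```text
5.3333 [ 0.54829717  2.45809158 -0.54658436] 0.13499433149285 156.14977257027158
(np.float64(177.875), np.float64(0.5714848733202673)) [(np.float64(178.375), np.float64(0.5343355044224325)), (np.float64(178.125), np.float64(0.6340217926243477)), (np.float64(177.0), np.float64(0.5599144716555496))]
```

About 3.5° remain. I'll make a slow finish, back off, lift and look.

{"name": "drive_tool", "arguments": {"series": [[1,-0.1,-0.2,0,1],[1,-0.2,-0.4,0,2],[1,-0.3,-0.6,0,3],[1,-0.3,-0.7,0,3],[1,-0.3,-0.7,0,3]]}}

```text
t: 5.8
tcp_pos: [0.4398, 0.0376, 0.0467]
tcp_rot: [-0.0, 0.7, 0.714, -0.0]
force: [0.6, 0.5, 0.7]
gripper_width: 0.002
gripper_force: 0.0
```

{"name": "drive_tool", "arguments": {"series": [[1,0.2,0.6,0,0],[1,0.4,1.2,0,0],[1,0.4,1.2,2,0],[1,0.4,1.2,5,0],[1,0.4,1.2,8,0],[1,0.4,1.2,11,0],[1,0.4,1.2,14,0],[1,0.4,1.2,17,0]]}}

```text
t: 6.47
tcp_pos: [0.4436, 0.0505, 0.2184]
tcp_rot: [0.0, 0.7, 0.715, 0.0]
force: [-0.0, -0.2, -0.1]
gripper_width: 0.007
gripper_force: 0.0
```

{"name": "drive_tool", "arguments": {"series": [[1,0,3,0,0],[1,0,6,0,0],[1,0,9,0,0],[1,0,12,0,0],[1,0,15,0,0],[1,0,18,0,0],[1,0,21,0,0],[1,0,21,0,0]]}}

```text
t: 7.13
tcp_pos: [0.4431, 0.2643, 0.2165]
tcp_rot: [-0.0, 0.698, 0.716, 0.0]
force: [0.5, -0.6, -0.4]
gripper_width: 0.003
gripper_force: 0.0
```

```bash
python3 - <<'E'
from h import *
s=sense();print(s['t'],s['tcp_pos'],s['force'])
c=snap('top','t4');print(ang(c,181),[ang(c,181,(k,)) for k in range(5)])
v=c['frame'][:,:,::-1].copy()
for d in(181.4,):
    v=v[140:375,230:425]
cv2.imwrite('pics/c4.png',cv2.resize(v,None,fx=2.5,fy=2.5,interpolation=cv2.INTER_CUBIC))
E
```

```text
7.1333 [0.44310104 0.26426414 0.2165368 ] [ 0.50044192 -0.62981395 -0.37060367]
(np.float64(181.0), np.float64(0.5749928751112117)) [(np.float64(180.5), np.float64(0.7390948094590299)), (np.float64(181.75), np.float64(0.5371995718594921)), (np.float64(181.375), np.float64(0.6291928366867833)), (np.float64(180.375), np.float64(0.5679159694361001)), (np.float64(179.75), np.float64(0.5835680521437868))]
```

View pics/c4.png

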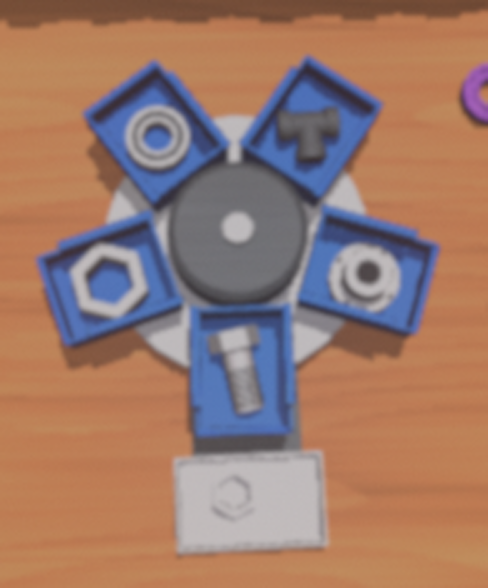

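The bolt bin now points straight over the tray: its lip midpoint at crop (243,435) is in line with the hub at (237,227) and the tray at (250,502). Its angle of about 181° matches the tray's to within about 1°, and the parts, can and gripper are clear.

```bash
python3 -c "
from plant import *
print(hand_in())"
```

```text
the job is handed in; nothing more can be done
None
```

I pushed the carousel about 49° anticlockwise; the bolt's bin now stands pointing out over the pick tray, to within about 1° by the top camera, and I handed the job in with the gripper well clear.

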